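# Roll-mark a handle blank to the pointers under a pressing board

## Robot

A 7-joint arm with a two-finger parallel gripper is mounted at the origin on the work surface; the furniture and walls round the work are solid. World frame = base frame: x ahead of the robot, y to its left, z up, the work surface at z = 0. Lengths are in m, angles in rad, forces in N, time in s.
With the tool pointing down it reaches from about 0.425 to 0.875 m from the base axis. Payload 4.7 kg.
Tool frame: the origin (TCP) lies at the very end of the fingers, on their centre line; the grasp point (between the pads) lies ctrl.pinch_z behind it (ctrl.pinch_z is the distance from the TCP to the grasp point, in m); x points along the fingers, y is the direction in which the jaws open and shut, and the axes are right-handed (so a half turn about x gives the same grasp; the last joint's range is limited). The gripper opens to 87 mm and grips with 3 to 60 N. Pads are 19 mm wide; open, the fingers measure 117 mm over their backs; the gripper's body (75 mm by 190 mm) begins 51 mm behind the grasp point.
Start: joints at [-1.335, 0.321, -0.07, 1.45, 0.023, 1.371, -0.057], TCP at [0.143, 0.634, 0.186] pointing down, gripper open.
Joint ranges: [-2.86, 2.86], [-0.3, 2.09], [-1.38, 1.24], [0.06, 2.45], [-1.56, 4.7], [0.09, 2.05], [-2.69, 2.69]. Speed limits (rad/s): [2.57, 2.57, 3.14, 3.14, 3.14, 3.14, 3.14].

## Interface

Orientations are given as a rotation vector (axis times angle).
In Python, from bench import get_state, get_image, camera_info, order, ctrl gives the robot as it stands.
- The arm moves only by the tool jog_arm, never from a script. Its arguments are lists of equal length, an entry for each row: "claw": the finger opening in mm, from 0 to 87; "xyz": the shift along the tool's x, y, z in mm, a list of three; "roll": the turn about the tool's x in degrees. In form: {"claw": [claw, ...], "xyz": [[tx, ty, tz], ...], "roll": [roll, ...]}. A call has 1 to 5 rows; each row is the pose to reach, as a shift and turn from the pose measured when the call began, along the tool's axes at that moment; what a row does not reach only later rows make up. A row lasts 1/10 s, in which the tool goes at most 50 mm and 8.59 degrees, less where a joint would pass 70% of its speed; a pose out of reach is approached as far as the arm can. A call with a gripper value outside its range is refused whole. The fingers move at their own pace and stop on an object; "force" is the grip in N (left out, the last holds). Time passes only in rows, so rows that repeat a pose let the fingers close. It gives the time, the measured TCP pose, the force and the opening at its end, in the units of the state.
- get_state(): the state, without advancing time (a new reading comes with each control period).
- get_image(name): name is "side" or "top"; returns (picture, depth): 420x560x3 uint8, red, green, blue; 420x560 float32, m along the optical axis (not along the pixel's ray), 0 where there is no reading.
- camera_info(name): a dict with "intrinsics" (3x3 intrinsics, pixels), "rvec" (rotation vector, rad) and "tvec" (3), from world to camera coordinates, as OpenCV has them. Camera axes: x right, y down, z forward; pixel columns grow to the right and rows downward; lengths in m; the calibration is good to about 2 mm. A picture is of the moment at which its call begins. camera_info takes no time and is no camera call.
- order.close_job(): hands the job in, once; it reports no verdict.
The state is a dict: "time": time; "joint_positions": joint angles; "qd": joint speeds; "joint_torque": joint torques, N m; "position": TCP position; "tool_rot": TCP orientation; "ft_force": force on the tool from outside, world axes, zero at the start; "torque": the same for the moment, N m; "grip_width": opening from 0.0 (shut) to 1.0 (fully open).
Only numpy, scipy, OpenCV 4.12 (cv2) and the standard library are available. Lean on these libraries where they do the work, as an engineer would, in place of code of your own. Each camera call takes 0.05 s, during which the arm holds its last target. There are 200 camera calls.

## Task

Pick up the pressing board by its handle block, press it down on the round wooden blank and, in one unbroken pass, roll the blank under it over the die on the sprung bed, keeping the bed sunk the whole way but never pressing it down to its stop. Stop the blank in line with the pair of pointers, lift the board off so that the blank stays there, and lay the board flat on the bench again, clear of the fixture. Do not touch the blank with the gripper and leave the other things on the bench alone.

Things in the scene. Friction and masses are not known exactly. Their poses are not given: they have to be found in the camera images.
- fixture: roll-marking fixture fixed to the bench: aluminium base 240 (x) x 100 (y) mm, side cheeks 40 mm high along x (84 mm apart inside), end lips 38 mm high. Origin at the centre of its underside; +x is the way of the pass: the blank starts at the -x end and is rolled towards +x. Between the cheeks lies the flat steel die bed, its top 30 mm above the bench at rest
- die_bed (a joint): how far the sprung bed is sunk, m: 0 at rest, hard stop at 0.003; 1 mm for each 6 N of press (8 N is right, 16 N too near the stop); keep it sunk half a millimetre or more while the blank is between x = -50 and 30 mm of the fixture. On the bed a dark die is clamped, a hump about 5 mm high and 70 mm long with ramps at both ends; where it sits along x differs each time and is not measured
- pointer: the mark: two small dark steel pointers clipped on the two cheeks opposite one another, 14 mm wide with a raised rib in the middle, reaching 46 mm above the bench. Origin midway between them, 40 mm above the bench; axes as the fixture's. They sit 45 to 65 mm on the +x side of the fixture's origin. The blank is on the mark when its axis is in line with the ribs (same x)
- roller: the blank: light wooden round-ended rod, 40 mm in diameter, 74 mm long (straight part 34 mm), 80 to 130 g, with two thin dark rings; lies across the bed (along the fixture's y), 65 to 80 mm on the -x side of the fixture's origin. Origin at its centre, on its axis; its x axis is the axis of the rod, y and z turn as it rolls
- board_grip (a point): centre of the handle block of the pressing board: plywood 180 (x) x 70 (y) x 12 mm, 0.2 kg, flat on the bench; the block, 30 (x) x 50 (y) x 38 mm, stands on its middle. The point is 31 mm above the board's underside, 19 mm above its upper face. z up, x along the board's length. A blank rolled between bed and board moves half as far as the board
- mould_lid: bystander: aluminium mould plate with four pins, 50 x 75 x 34 mm; origin under its centre
- mould_small: bystander: small mould block with a hole, 36 x 50 x 34 mm; origin under its centre
- round_file: bystander: round file with a wooden handle, 242 mm long, 25 mm thick; origin under its centre
- knob_blue: bystander: round moulded knob 38 mm in diameter, 21 mm high; origin under its centre
There are look-alikes about, which are no part of the job. What is shaped like the roller but orange is not meant.

How it is judged:
On the way, in this order (a step that is already met when the one before it is completed fails the run):
1. the board is pressed on the blank at its start: the bed is sunk by more than 0.5 mm with the blank still short of the die (value of joint die_bed above 0.0005 m and x of roller in the frame of fixture below -0.052 m and height (world z) of board_grip above 0.08 m), for 0.05 s.
2. the blank has been rolled under pressure to the middle of the bed (value of joint die_bed above 0.0004 m and x of roller in the frame of fixture above -0.015 m), for 0.05 s.
3. the blank is stopped at the pointers (within 7 mm) with the board still pressed on it (value of joint die_bed above 0.0003 m and x of roller in the frame of pointer between -0.007 and 0.007 m), for 0.1 s.
At the end, for the whole second after the job is handed in: the blank lies on the bed across the fixture (within 0.2 rad), its axis within 7 mm of the line of the pointers, the bed is unloaded, and the board lies flat on the bench, upright, clear of the fixture (x of roller in the frame of pointer between -0.007 and 0.007 m and z of roller in the frame of fixture below 0.056 m and angle between the x axis of roller and the y axis of fixture, either way round below 0.2 rad and value of joint die_bed below 0.0004 m and height (world z) of board_grip below 0.036 m and angle between board_grip's own z axis and vertical below 0.06 rad); the robot touches nothing.
It fails at once if the bed pressed down to its stop (more than 2.7 mm) (value of joint die_bed above 0.0027 m).
It fails at once if the pressure lost (bed sunk less than 0.3 mm) while the blank passes over the die (between -50 and 30 mm along the fixture) (x of roller in the frame of fixture between -0.05 and 0.03 m and value of joint die_bed below 0.0003 m).
It fails at once if the gripper or arm touches the blank (contact force between any of the fingers, the arm and roller above 0.5 N).
It fails at once if a bystander shifted by more than 15 mm (distance of any of mould_lid, mould_small, round_file, knob_blue from where it was at the start of the episode above 0.015 m).
It also fails if it takes over 72 s, if anything falls off the work surface, if the arm or the gripper's body presses on something with over 40 N, if the wrist force passes 120 N, or if a joint passes its speed limit or range.

## Working session

There is one attempt and no reset: what is moved stays moved. The work goes in short steps, Python scripts to look and compute and a tool call to move; the robot and the scene stay as the last step left them, time stands still between calls to the robot, and variables do not carry over. Pictures are saved under pics/ and viewed, about 8 in all and at most 12, crops included, and the job is handed in when it is done.

Besides the shell and the picture viewer there is one more tool, called after "Request:" as name(argument=value, ...), one argument or row to a line, values as JSON. jog_arm: Moves the arm, as the interface text tells. Its arguments: {"type":"object","properties":{"claw":{"type":"array"},"xyz":{"type":"array"},"roll":{"type":"array"},"force":{"type":"number"}},"required":["claw","xyz","roll"]}

```bash
mkdir -p pics
cat > h.py <<'E'
import numpy as np, cv2
from scipy.spatial.transform import Rotation as R
from bench import get_state, get_image, camera_info, order, ctrl
def snap(n):
    im,d=get_image(n); np.savez(f'pics/{n}.npz',im=im,d=d); return im,d
def load(n):
    z=np.load(f'pics/{n}.npz'); return z['im'],z['d']
def cloud(n,d):
    c=camera_info(n);K=np.array(c['intrinsics']);r=R.from_rotvec(np.ravel(c['rvec'])).as_matrix();t=np.ravel(c['tvec'])
    v,u=np.mgrid[:d.shape[0],:d.shape[1]]
    P=np.stack([(u-K[0,2])/K[0,0]*d,(v-K[1,2])/K[1,1]*d,d],-1)
    return (P-t)@r
def save(im,f,s=1,box=None):
    if box: im=im[box[1]:box[3],box[0]:box[2]]
    cv2.imwrite('pics/'+f,cv2.resize(im[...,::-1],None,fx=s,fy=s,interpolation=cv2.INTER_CUBIC))
E
python3 - <<'E'
from h import *
for n in('top','side'):
    im,d=snap(n); save(im,n+'0.png',1.4)
s=get_state();print(s);print(ctrl.pinch_z, R.from_rotvec(s['tool_rot']).as_matrix().round(3))
for n in('top','side'):
    c=camera_info(n);r=R.from_rotvec(np.ravel(c['rvec'])).as_matrix();print(n,-r.T@np.ravel(c['tvec']),r[2])
E
```

```text
{'time': 0.1, 'joint_positions': array([-1.3348654 ,  0.32179468, -0.07009952,  1.45157343,  0.02262623,
        1.37080181, -0.05693634]), 'qd': array([-0.00117423, -0.00293919, -0.00038065, -0.00238305,  0.00017117,
        0.00194584, -0.00057397]), 'joint_torque': array([-1.77275301e-04, -4.92569554e+01, -4.05748654e-01, -3.13399744e+01,
       -6.42601401e-02,  3.94399278e-02,  1.03687812e-04]), 'position': array([0.1429365 , 0.63350275, 0.18543107]), 'tool_rot': array([ 0.17274749,  1.56385441, -0.17556098]), 'ft_force': array([-0.28888106,  0.2666212 ,  1.03173111]), 'torque': array([ 0.00361395, -0.01454223, -0.06048134]), 'grip_width': 0.9986656700682875}
0.0187 [[-0.     0.22   0.975]
 [-0.002  0.975 -0.22 ]
 [-1.    -0.002  0.   ]]
top [ 0.43089032 -0.11727045  0.99063007] [ 0.11830987  0.00525007 -0.99296285]
side [ 0.10079225 -0.86712391  0.48064261] [ 0.43647322  0.78298318 -0.44320251]
```

View pics/top0.png

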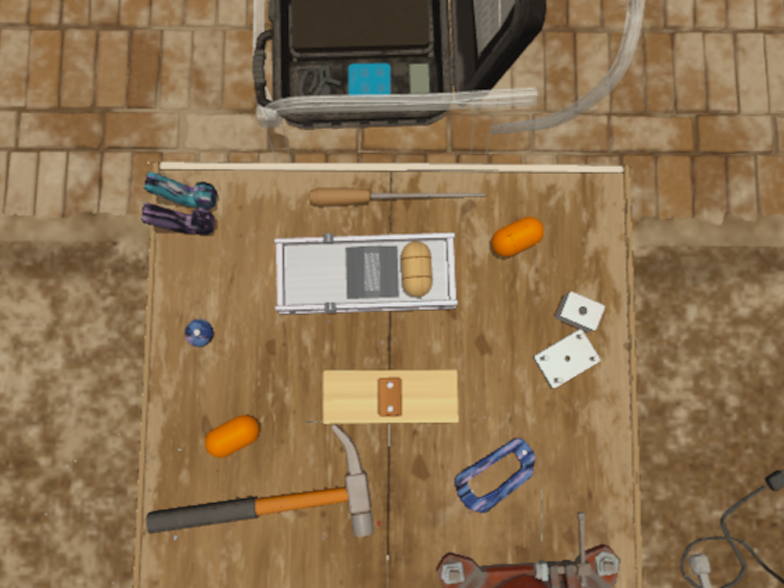

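View pics/side0.png

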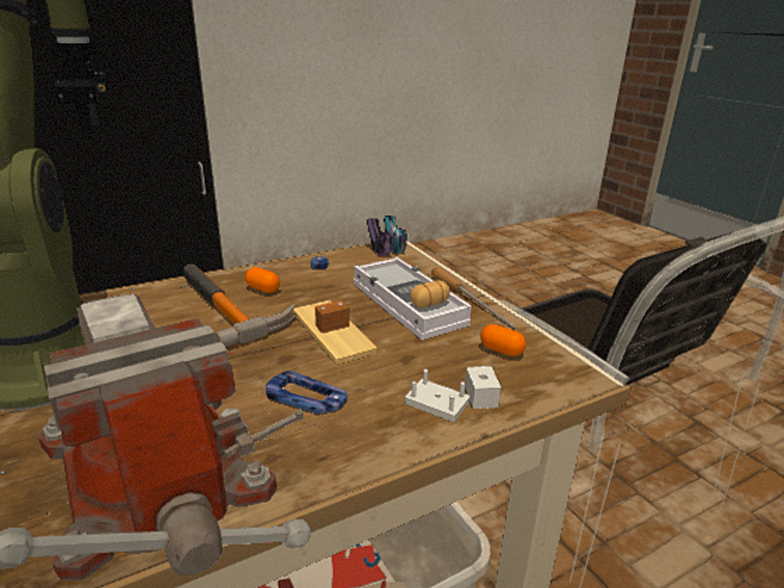

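The top view shows the fixture at (366,272) in the 1.4x picture. The wooden blank is at (416,270), with its start end on the right, and the pointers are at (330,238) and (330,307). The orange look-alikes at (517,236) and (232,436) aren't meant. The board's block is at (389,397).

Run:
```python
from h import *
im,d=load('top');P=cloud('top',d)
save(im,'crop.png',4,(190,160,335,310))
x,y,z=P[...,0],P[...,1],P[...,2]
print('bench z',np.median(z[240:255,210:300]))
def box(name,m):
    pts=P[m][:,:2]; r=cv2.minAreaRect(pts.astype(np.float32)); print(name,len(pts),'c',np.round(r[0],4),'size',np.round(r[1],4),'ang',round(r[2],2),'z',np.median(P[m][:,2]).round(4))
v,u=np.mgrid[:420,:560]
reg=lambda a,b,c,e:(u>a)&(u<c)&(v>b)&(v<e)
box('board',reg(220,258,335,310)&(z>.006)&(z<.02))
box('block',reg(260,260,295,305)&(z>.04)&(z<.06))
box('fixture',reg(185,160,335,230)&(z>.025)&(z<.07))
f=reg(185,160,335,230)
for lo,hi in((.043,.05),):
    for a,b in((160,178),(212,228)):
        box('pointer',reg(220,a,250,b)&(z>lo)&(z<hi))
box('roller',f&(z>.055))
q=P[f&(z>.066)];print('roller top',q.mean(0))
# bed profile along y, mid x
for yy in np.arange(y[195,325],y[195,195],.005):
    m=f&(abs(y-yy)<.0025)&(abs(x-P[195,265,0])<.025)
    if m.any(): print(round(yy,3),round(np.median(z[m]),4),end='; ')
```

```text
bench z -0.0002010281319079691
board 3168 c [ 0.4084 -0.1116] size [0.0818 0.1799] ang 1.3 z 0.0118
block 472 c [ 0.4143 -0.1116] size [0.0481 0.0289] ang 0.48 z 0.0495
fixture 6327 c [ 0.578  -0.0776] size [0.1036 0.2399] ang 2.03 z 0.0323
pointer 26 c [ 0.6244 -0.0355] size [0.0118 0.028 ] ang 13.87 z 0.044
pointer 28 c [ 0.5303 -0.0336] size [0.0471 0.0112] ang 86.77 z 0.0441
roller 763 c [ 0.5229 -0.1421] size [0.0416 0.1861] ang 87.51 z 0.0662
roller top [ 0.56446506 -0.14167643  0.16163365]
-0.2 0.0002; -0.195 0.0373; -0.19 0.0374; -0.185 0.0173; -0.18 0.03; -0.175 0.0296; -0.17 0.03; -0.165 0.0534; -0.16 0.0623; -0.155 0.0664; -0.15 0.0689; -0.145 0.0692; -0.14 0.0694; -0.135 0.0676; -0.13 0.0631; -0.125 0.0336; -0.12 0.0297; -0.115 0.0306; -0.11 0.0317; -0.105 0.0331; -0.1 0.034; -0.095 0.0346; -0.09 0.0353; -0.085 0.0346; -0.08 0.0349; -0.075 0.0347; -0.07 0.0335; -0.065 0.0331; -0.06 0.0318; -0.055 0.0308; -0.05 0.0302; -0.045 0.03; -0.04 0.0304; -0.035 0.0301; -0.03 0.0302; -0.025 0.03; -0.02 0.0296; -0.015 0.0296; -0.01 0.0299; -0.005 0.03; -0.0 0.0295; 0.005 0.0297; 0.01 0.0295; 0.015 0.0301; 0.02 0.03; 0.025 0.0295; 0.03 0.0285; 0.035 0.0355; 0.04 0.0378; 0.05 -0.0002;
```

View pics/crop.png

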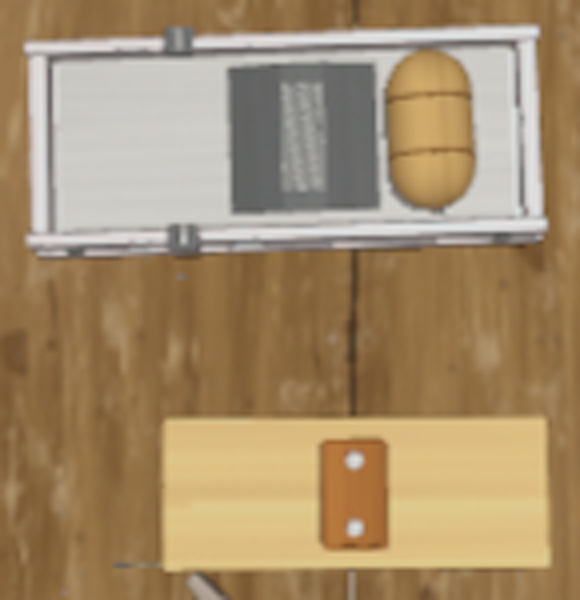

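The crop shows the die from crop x = 230 to 378. The pointer ribs are at (178,40) and (183,240), the blank's axis is at about x = 431, and the block is centred at (354,494) with the board nearly square to the image. The rod meant is the tan one with two rings. Next I'll measure precisely.

Run:
```python
from h import *
im,d=load('top');P=cloud('top',d)
c=camera_info('top');K=np.array(c['intrinsics']);r=R.from_rotvec(np.ravel(c['rvec'])).as_matrix();t=np.ravel(c['tvec']);C=-r.T@t
def px(cu,cv,z,off=(190,160),s=4):
    u=(cu+.5)/s-.5+off[0];v=(cv+.5)/s-.5+off[1]
    w=r.T@np.array([(u-K[0,2])/K[0,0],(v-K[1,2])/K[1,1],1]);return C+w*(z-C[2])/w[2]
p1,p2=px(178,40,.046),px(183,240,.046);print('ptr',p1,p2)
# fixture top-outer corners lip/cheek z=.04
cs=[px(a,b,.04) for a,b in((26,42),(538,26),(546,224),(28,236))]
for q in cs: print('corner',q)
F=np.mean(cs,0)
ax=(cs[0]-cs[1])+(cs[3]-cs[2]); ax=ax[:2]/np.linalg.norm(ax[:2]); print('F',F,'axis',ax, 'yaw off deg',np.degrees(np.arctan2(-ax[0],ax[1])))
ay=np.array([-ax[1],ax[0]])
loc=lambda q:np.array([(q[:2]-F[:2])@ax,(q[:2]-F[:2])@ay])
print('ptr loc',loc(p1),loc(p2)); 
for a,b in((427,50),(435,208)): print('roller end',px(a,b,.05), loc(px(a,b,.05)))
for a in((387,130),(474,130)): print('roller side',loc(px(*a,.05)))
print('block',px(354,494,.05),'screws',px(355,460,.05),px(355,528,.05))
for q in((163,418),(547,416),(550,568),(164,569)): print('board',px(*q,.012))
v,u=np.mgrid[:420,:560];m=(u>190)&(u<335)&(v>165)&(v<225)
Q=P[m];l=(Q[:,:2]-F[:2]);lx,ly=l@ax,l@ay
for k in np.arange(-.1,.08,.004):
    s=(abs(lx-k)<.002)&(abs(ly)<.025); print(round(k*1e3),round(np.median(Q[s,2])*1e3,1),end='; ')
s=get_state();T=R.from_rotvec(s['tool_rot']).as_matrix();print()
for g in(px(354,494,.05)[:2],):
    tgt=np.array([*g,.036-0.0187+.0]);print('shift',T.T@(np.array([*g,.2])-s['position'])*1e3, 'tool yaw',np.degrees(np.arctan2(-T[0,1],T[1,1])))
```

```text
ptr [ 0.62206906 -0.02874996  0.046     ] [ 0.52918423 -0.03277769  0.046     ]
corner [0.62179383 0.0425176  0.04      ]
corner [ 0.63119134 -0.19554156  0.04      ]
corner [ 0.5385569  -0.19905835  0.04      ]
corner [0.53107996 0.0391093  0.04      ]
F [ 0.58065551 -0.07824325  0.04      ] axis [-0.03541143  0.99937282] yaw off deg 2.029349907682393
ptr loc [ 0.04799574 -0.04314021] [0.04725971 0.04982899]
roller end [ 0.61746558 -0.14370038  0.05      ] [-0.06671957 -0.03446905]
roller end [ 0.54434994 -0.14767894  0.05      ] [-0.06810651  0.03874162]
roller side [-0.04728018  0.0022114 ]
roller side [-0.0870626   0.00330739]
block [ 0.41495144 -0.1119158   0.05      ] screws [ 0.43008454 -0.1122326   0.05      ] [ 0.39988397 -0.11249485  0.05      ]
board [ 0.44881778 -0.02191256  0.012     ]
board [ 0.45127306 -0.20173804  0.012     ]
board [ 0.38105485 -0.20297282  0.012     ]
board [ 0.37902395 -0.02374635  0.012     ]
-100 29.8; -96 30.0; -92 30.3; -88 30.0; -84 59.5; -80 64.4; -76 66.9; -72 68.5; -68 69.5; -64 69.7; -60 68.6; -56 66.9; -52 63.6; -48 56.6; -44 29.5; -40 30.3; -36 30.4; -32 31.7; -28 32.6; -24 33.9; -20 34.3; -16 34.5; -12 35.2; -8 35.1; -4 35.0; 0 34.7; 4 34.8; 8 33.6; 12 33.3; 16 32.0; 20 31.9; 24 30.4; 28 30.0; 32 30.0; 36 29.8; 40 30.5; 44 30.1; 48 30.4; 52 30.1; 56 29.6; 60 29.4; 64 29.7; 68 29.9; 72 30.3; 76 29.7; 
shift [ -13.32752406 -667.33509188  429.34769796] tool yaw -12.70933749344879
```

Request:
jog_arm(
  claw=[87,87,87,87,87],
  xyz=[
    [0,-129,220],
    [0,-129,220],
    [0,-129,220],
    [0,-129,220],
    [0,-129,220],
  ],
  roll=[-13.4,-13.4,-13.4,-13.4,-13.4],
  force=50,
)

```text
time: 0.6
position: [0.3264, 0.4611, 0.1854]
tool_rot: [-0.011, 1.571, 0.008]
ft_force: [0.3, -0.2, -0.2]
grip_width: 0.999
```

```bash
cat >> h.py <<'E'
def to(x,y,z,yaw=None):
    s=get_state();T=R.from_rotvec(s['tool_rot']).as_matrix();a=np.degrees(np.arctan2(-T[0,1],T[1,1]))
    print('t',round(s['time'],2),'pos',(s['position']*1e3).round(1),'yaw',a.round(2),'tilt',T[:,0].round(3),'F',s['ft_force'].round(2),'M',s['torque'].round(2),'w',round(s['grip_width']*87,1))
    print('shift',(T.T@(np.array([x,y,z])-s['position'])*1e3).round(1),'roll',None if yaw is None else round(a-yaw,2))
E
python3 -c "
from h import *
to(.47,.2,.18,.65)"
```

```text
t 0.6 pos [326.4 461.1 185.4] yaw 0.69 tilt [-0.001 -0.002 -1.   ] F [ 0.31 -0.21 -0.17] M [ 0.09 -0.04 -0.02] w 86.9
shift [   5.8 -262.8  140.4] roll 0.04
```

Request:
jog_arm(
  claw=[87,87,87,87,87],
  xyz=[
    [0,-210,130],
    [0,-210,130],
    [0,-210,130],
    [0,-210,130],
    [0,-210,130],
  ],
  roll=[0,0,0,0,0],
)

```text
time: 1.1
position: [0.4595, 0.2506, 0.1855]
tool_rot: [-0.011, 1.572, 0.008]
ft_force: [0.4, 0.7, 0.2]
grip_width: 1.0
```

Request:
jog_arm(
  claw=[87,87,87,87,87],
  xyz=[
    [20,-240,-15],
    [20,-240,-15],
    [20,-240,-15],
    [20,-240,-15],
    [20,-240,-15],
  ],
  roll=[0,0,0,0,0],
)

```text
time: 1.6
position: [0.4466, 0.0076, 0.1656]
tool_rot: [-0.01, 1.572, 0.007]
ft_force: [0.8, -0.0, -0.4]
grip_width: 0.999
```

```bash
python3 -c "
from h import *
to(.415,-.112,.1,.65)"
```

```text
t 1.6 pos [446.6   7.6 165.6] yaw 0.62 tilt [-0.001 -0.002 -1.   ] F [ 0.76 -0.03 -0.37] M [ 0.01 -0.05 -0.03] w 86.9
shift [  65.8 -119.2  -32.8] roll -0.03
```

Request:
jog_arm(
  claw=[87,87,87,87,87],
  xyz=[
    [65,-119,-33],
    [65,-119,-33],
    [65,-119,-33],
    [65,-119,-33],
    [65,-119,-33],
  ],
  roll=[0,0,0,0,0],
)

```text
time: 2.1
position: [0.4142, -0.112, 0.1005]
tool_rot: [-0.008, 1.573, 0.006]
ft_force: [-0.4, -0.1, 0.0]
grip_width: 1.001
```

```bash
python3 -c "
from h import *
to(.415,-.112,.015,.65)
im,d=snap('top');save(im,'pre.png',4,(210,200,340,310))"
```

```text
t 2.1 pos [ 414.2 -112.   100.5] yaw 0.49 tilt [-0.002 -0.001 -1.   ] F [-0.36 -0.06  0.02] M [0.06 0.01 0.02] w 87.0
shift [85.5  0.1  1. ] roll -0.16
```

View pics/pre.png

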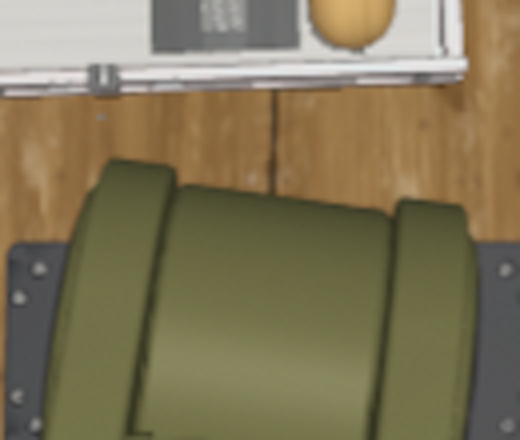

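Request:
jog_arm(
  claw=[87,87,87,87,87],
  xyz=[
    [45,0,1],
    [70,0,1],
    [80,0,1],
    [86,0,1],
    [86,0,1],
  ],
  roll=[0,0,0,0,0],
)

```text
time: 2.65
position: [0.4166, -0.1107, 0.0153]
tool_rot: [-0.011, 1.571, 0.008]
ft_force: [-0.3, -0.2, -0.2]
grip_width: 1.0
```

Request:
jog_arm(
  claw=[28,28,28,28,28],
  xyz=[
    [0,0,0],
    [0,0,0],
    [0,0,0],
    [0,0,0],
    [0,0,0],
  ],
  roll=[0,0,0,0,0],
)

```text
time: 3.15
position: [0.4168, -0.1107, 0.0156]
tool_rot: [-0.011, 1.571, 0.008]
ft_force: [-0.3, -0.2, 0.2]
grip_width: 0.632
```

```bash
python3 -c "
from h import *
to(.415,-.112,.2,.65)"
```

```text
t 3.15 pos [ 416.8 -110.7   15.6] yaw 0.7 tilt [ 0.    -0.001 -1.   ] F [-0.29 -0.24  0.15] M [-0.01 -0.01 -0.02] w 55.0
shift [-184.4   -1.5   -1.8] roll 0.05
```

Request:
jog_arm(
  claw=[0,0,0,0,0],
  xyz=[
    [0,0,0],
    [0,0,0],
    [0,0,0],
    [0,0,0],
    [0,0,0],
  ],
  roll=[0,0,0,0,0],
  force=60,
)

```text
time: 3.65
position: [0.4168, -0.1107, 0.0156]
tool_rot: [-0.011, 1.571, 0.008]
ft_force: [-0.7, -0.0, -0.1]
grip_width: 0.176
```

Request:
jog_arm(
  claw=[0,0,0,0,0],
  xyz=[
    [0,0,0],
    [0,0,0],
    [-5,0,0],
    [-15,0,0],
    [-15,0,0],
  ],
  roll=[0,0,0,0,0],
)

```text
time: 4.15
position: [0.4182, -0.1109, 0.0322]
tool_rot: [-0.011, 1.568, 0.008]
ft_force: [0.6, 0.1, 0.1]
grip_width: 0.006
```

```bash
python3 -c "
from h import *
to(.415,-.2,.14,2.03)"
```

```text
t 4.15 pos [ 418.2 -110.9   32.2] yaw 0.7 tilt [ 0.003 -0.001 -1.   ] F [0.6  0.06 0.14] M [0.01 0.01 0.04] w 0.5
shift [-107.7  -89.2   -4. ] roll -1.33
```

```bash
python3 -c "
from h import *
im,d=snap('side');save(im,'miss.png',5,(180,170,330,270))"
```

```text
(no output)
```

View pics/miss.png

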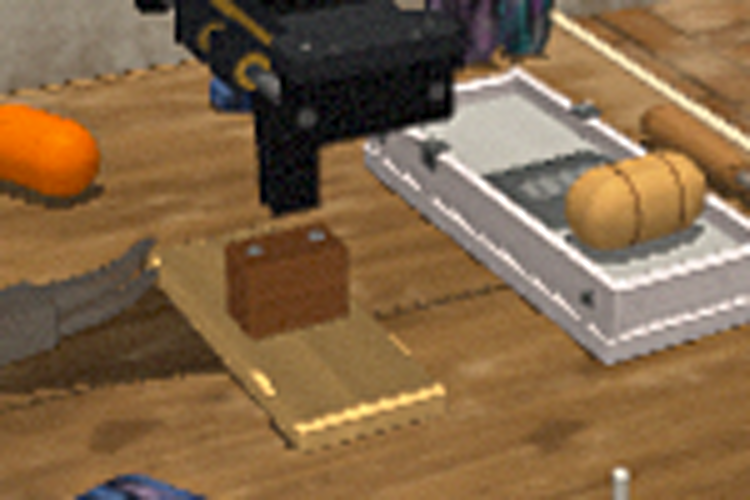

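Run:
```python
from h import *
im,d=load('side');P=cloud('side',d)
for n,(a,b) in dict(tip=(290,205),finger=(290,165),blockface=(288,290),blocktop=(287,242),boardnear=(360,410),fixcorner=(608,290),rollertop=(640,160)).items():
    u,v=180+a//5,170+b//5; print(n,u,v,P[v,u].round(4),d[v,u])
im,d=snap('top');P=cloud('top',d)
s=get_state();print(s['position'],s['joint_positions'])
c=camera_info('side');K=np.array(c['intrinsics']);r=R.from_rotvec(np.ravel(c['rvec'])).as_matrix()
q=r@s['position']+np.ravel(c['tvec']);print('TCP proj',K@q/q[2],'depth',q[2])
```

```text
tip 238 211 [ 0.4134 -0.1237  0.0728] 0.89930737
finger 238 203 [ 0.414  -0.1234  0.0922] 0.8912069
blockface 237 228 [ 0.4071 -0.1303  0.0347] 0.9082696
blocktop 237 218 [ 0.4167 -0.1091  0.0477] 0.92330617
boardnear 252 252 [ 0.4118 -0.1985  0.009 ] 0.86826974
fixcorner 301 228 [ 0.5358 -0.194   0.0345] 0.9147052
rollertop 308 202 [ 0.5827 -0.1459  0.0689] 0.9575128
[ 0.41733458 -0.11063264  0.0311379 ] [-0.4563942  -0.02263139  0.65479086  2.16861793  0.01757092  0.98946072
  1.77167422]
TCP proj [237.71558093 224.60630012   1.        ] depth 0.9297038137096006
```

The side crop shows the shut fingers ending at about (288,212), above the block top at (287,240). Depth puts the tips near z = 0.07, but the state says 0.031, so the height reading and the picture disagree. I'll open the gripper and measure the tips against the reading.

Request:
jog_arm(
  claw=[87,87,87,87,87],
  xyz=[
    [-50,0,-2],
    [-50,0,-2],
    [-50,0,-2],
    [-50,0,-2],
    [-50,0,-2],
  ],
  roll=[0,0,0,0,0],
)

```text
time: 4.75
position: [0.4142, -0.1105, 0.08]
tool_rot: [-0.011, 1.572, 0.009]
ft_force: [-0.4, 0.2, -0.6]
grip_width: 0.373
```

Request:
jog_arm(
  claw=[87,87,87,87,87],
  xyz=[
    [0,0,0],
    [0,0,0],
    [0,0,0],
    [0,0,0],
    [0,0,0],
  ],
  roll=[0,0,0,0,0],
)

```text
time: 5.25
position: [0.4142, -0.1105, 0.08]
tool_rot: [-0.011, 1.572, 0.009]
ft_force: [-0.7, -0.7, 0.2]
grip_width: 0.837
```

Run:
```python
from h import *
im,d=snap('side');P=cloud('side',d);s=get_state();to(.415,-.111,.0,.65)
def pr(p):
    c=camera_info('side');K=np.array(c['intrinsics']);r=R.from_rotvec(np.ravel(c['rvec'])).as_matrix();q=r@p+np.ravel(c['tvec']);return (K@q/q[2]).round(1)
print('TCP px',pr(s['position']),'block',pr(np.array([.415,-.112,.05])))
m=(abs(P[...,0]-.416)<.03)&(abs(P[...,1]+.111)<.075)&(P[...,2]>.053)&(P[...,2]<.3)
q=P[m]
for lo in np.arange(.055,.15,.01):
    k=q[(q[:,2]>lo)&(q[:,2]<=lo+.01)]; print(round(lo,3),len(k), k[:,:2].min(0).round(3) if len(k) else '',k[:,:2].max(0).round(3) if len(k) else '')
print('lowest z',np.sort(q[:,2])[:12].round(4))
save(im,'open.png',5,(170,130,320,250))
```

```text
t 5.3 pos [ 414.2 -110.5   80. ] yaw 0.7 tilt [-0.001 -0.001 -1.   ] F [-0.16  0.42 -1.3 ] M [ 0.02 -0.02 -0.01] w 76.6
shift [80.  -0.4  0.9] roll 0.05
TCP px [235.9 205.7   1. ] block [236.8 217.8   1. ]
0.055 0  
0.065 0  
0.075 0  
0.085 0  
0.095 0  
0.105 2 [ 0.417 -0.155] [ 0.417 -0.072]
0.115 83 [ 0.402 -0.16 ] [ 0.424 -0.067]
0.125 87 [ 0.401 -0.159] [ 0.424 -0.066]
0.135 83 [ 0.402 -0.161] [ 0.425 -0.068]
0.145 76 [ 0.402 -0.163] [ 0.424 -0.064]
lowest z [0.1148 0.1149 0.1152 0.1153 0.1153 0.1153 0.1155 0.1156 0.1156 0.1161
 0.1161 0.1162]
```

View pics/open.png

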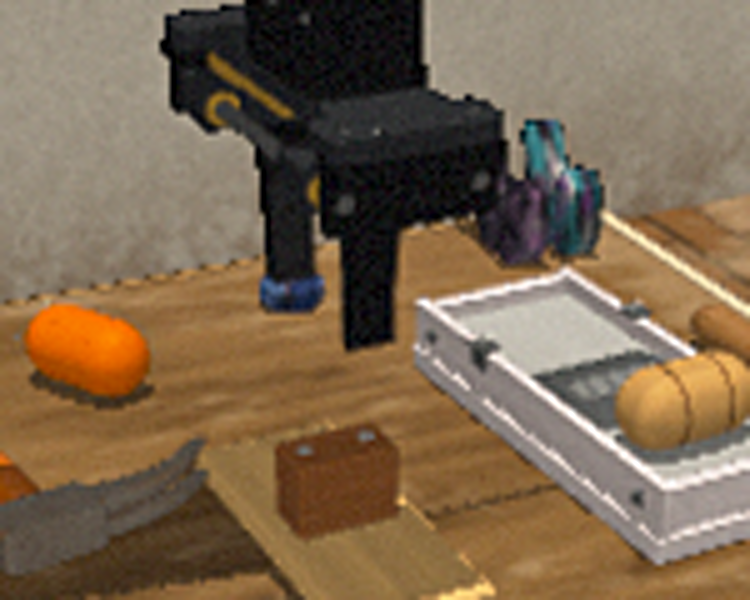

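The open fingers' tips are at about z = 0.115, while the state reads 0.080. The height reading is therefore about 35 mm low, and x and y agree within 2–3 mm. The block hasn't moved. I'll correct for the offset and descend.

Request:
jog_arm(
  claw=[87,87,87,87,87],
  xyz=[
    [45,-1,1],
    [75,-1,1],
    [90,-1,1],
    [96,-1,1],
    [96,-1,1],
  ],
  roll=[0,0,0,0,0],
)

```text
time: 5.8
position: [0.4147, -0.1117, -0.0164]
tool_rot: [-0.011, 1.573, 0.008]
ft_force: [0.4, -1.3, -0.1]
grip_width: 0.999
```

Request:
jog_arm(
  claw=[87,87],
  xyz=[
    [3,0,0],
    [3,0,0],
  ],
  roll=[0,0],
)

```text
time: 6.0
position: [0.4154, -0.1117, -0.0187]
tool_rot: [-0.011, 1.572, 0.008]
ft_force: [0.9, -0.5, -0.5]
grip_width: 1.005
```

Run:
```python
from h import *
to(.415,-.112,-.019,.65)
im,d=snap('side');P=cloud('side',d)
m=(abs(P[...,0]-.416)<.03)&(P[...,1]<-.145)&(P[...,1]>-.175)&(P[...,2]>.0135)&(P[...,2]<.3)
print('lowest z',np.sort(P[m][:,2])[:15].round(4))
```

```text
t 6.0 pos [ 415.4 -111.7  -18.7] yaw 0.71 tilt [-0.001 -0.002 -1.   ] F [ 0.85 -0.52 -0.48] M [ 0.07  0.01 -0.12] w 87.4
shift [ 0.3 -0.3 -0.4] roll 0.06
lowest z [0.0166 0.0167 0.0167 0.0168 0.0178 0.0179 0.0179 0.0181 0.0182 0.0183
 0.0191 0.0194 0.0199 0.0201 0.0203]
```

Tips are at about 16 mm, as planned, so I'll close.

Request:
jog_arm(
  claw=[0,0,0,0,0],
  xyz=[
    [0,0,0],
    [0,0,0],
    [0,0,0],
    [0,0,0],
    [0,0,0],
  ],
  roll=[0,0,0,0,0],
  force=60,
)

```text
time: 6.55
position: [0.4154, -0.1117, -0.0187]
tool_rot: [-0.011, 1.572, 0.008]
ft_force: [0.4, -1.0, -0.1]
grip_width: 0.631
```

Request:
jog_arm(
  claw=[0,0,0,0,0],
  xyz=[
    [0,0,0],
    [0,0,0],
    [0,0,0],
    [0,0,0],
    [0,0,0],
  ],
  roll=[0,0,0,0,0],
)

```text
time: 7.05
position: [0.4154, -0.1117, -0.0187]
tool_rot: [-0.011, 1.572, 0.008]
ft_force: [0.1, -0.1, 0.1]
grip_width: 0.336
```

Run:
```python
from h import *
to(.415,-.112,.1,.65)
```

```text
t 7.05 pos [ 415.4 -111.7  -18.7] yaw 0.7 tilt [-0.001 -0.001 -1.   ] F [ 0.11 -0.05  0.11] M [ 0.07 -0.06 -0.04] w 29.2
shift [-118.7   -0.5   -0.5] roll 0.05
```

Gripped at 29 mm. The board's underside height is now the reading plus 18.7 mm. Lifting and carrying it to the start.

Request:
jog_arm(
  claw=[0,0,0,0,0],
  xyz=[
    [-20,0,0],
    [-60,0,0],
    [-110,0,0],
    [-110,0,0],
    [-110,0,0],
  ],
  roll=[0,0,0,0,0],
)

```text
time: 7.55
position: [0.416, -0.1112, 0.0919]
tool_rot: [-0.01, 1.57, 0.009]
ft_force: [-1.6, 0.7, -3.0]
grip_width: 0.337
```

Request:
jog_arm(
  claw=[0,0,0,0,0],
  xyz=[
    [0,-25,45],
    [0,-50,90],
    [0,-75,130],
    [0,-92,165],
    [0,-92,165],
  ],
  roll=[-1.3,-1.3,-1.3,-1.3,-1.3],
)

```text
time: 8.05
position: [0.5835, -0.2034, 0.0876]
tool_rot: [-0.031, 1.575, 0.023]
ft_force: [-0.7, 0.1, -2.3]
grip_width: 0.339
```

Run:
```python
from h import *
to(.581,-.203,.061,2.03)
im,d=snap('side');save(im,'lift.png',3,(170,130,400,290))
P=cloud('side',d)
```

```text
t 8.05 pos [ 583.5 -203.4   87.6] yaw 1.96 tilt [-0.004 -0.006 -1.   ] F [-0.7   0.07 -2.33] M [ 0.09  0.08 -0.02] w 29.5
shift [26.6  0.7 -2.4] roll -0.07
```

View pics/lift.png

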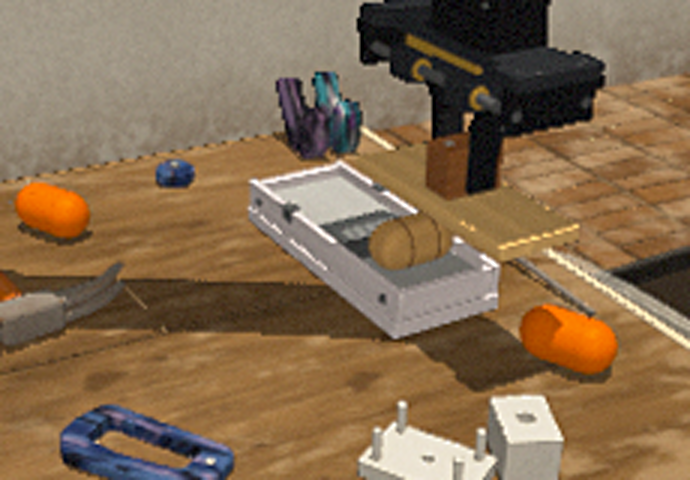

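Run:
```python
from h import *
im,d=load('side');P=cloud('side',d)
for a,b in((450,150),(450,180),(540,240),(400,155),(410,225)):
    u,v=170+a//3,130+b//3;print((u,v),P[v,u].round(4))
im,d=snap('top');P=cloud('top',d)
v,u=np.mgrid[:420,:560]
m=(abs(P[...,0]-.583)<.07)&(abs(P[...,1]+.203)<.12)&(P[...,2]>.105)&(P[...,2]<.13);q=P[m];print(len(q),q.min(0).round(4),q.max(0).round(4))
print([ (round(float(np.median(q[abs(q[:,1]-y)<.006][:,2])),4), y) for y in (-.28,-.25,-.15,-.12)if (abs(q[:,1]-y)<.006).sum()>3])
```

```text
(320, 180) [ 0.5626 -0.2164  0.1548]
(320, 190) [ 0.5611 -0.2211  0.1339]
(350, 210) [ 0.5859 -0.2951  0.1145]
(303, 181) [ 0.5768 -0.1286  0.1169]
(306, 205) [ 0.5719 -0.1544  0.067 ]
117 [ 0.5476 -0.2926  0.1082] [ 0.574  -0.2694  0.1226]
[(0.1186, -0.28)]
```

Request:
jog_arm(
  claw=[0,0,0,0,0],
  xyz=[
    [15,0.7,-2],
    [27,0.7,-2],
    [31,0.7,-2],
    [32,0.7,-2],
    [32,0.7,-2],
  ],
  roll=[0,0,0,0,0],
)

```text
time: 8.65
position: [0.5777, -0.2007, 0.057]
tool_rot: [-0.028, 1.576, 0.026]
ft_force: [-0.0, 0.1, -1.0]
grip_width: 0.34
```

Run:
```python
from h import *
to(.581,-.203,.05,2.03)
print(get_state()['ft_force'],get_state()['torque'])
```

```text
t 8.65 pos [ 577.7 -200.7   57. ] yaw 1.96 tilt [-0.005 -0.001 -1.   ] F [-0.    0.08 -0.95] M [ 0.05 -0.01 -0.03] w 29.6
shift [ 7.  -2.4  3.2] roll -0.07
[-0.00217338  0.08069749 -0.95325359] [ 0.05346237 -0.00854561 -0.0251842 ]
```

Request:
jog_arm(
  claw=[0,0,0],
  xyz=[
    [3,0,0],
    [5,0,0],
    [5,0,0],
  ],
  roll=[0,0,0],
)

```text
time: 8.95
position: [0.5776, -0.2006, 0.0519]
tool_rot: [-0.027, 1.576, 0.026]
ft_force: [-0.8, -0.3, -1.8]
grip_width: 0.341
```

Run:
```python
from h import *
to(.578,-.201,.05,2.03)
```

```text
t 8.95 pos [ 577.6 -200.6   51.9] yaw 1.96 tilt [-0.005 -0.001 -1.   ] F [-0.79 -0.26 -1.83] M [-0.04 -0.02  0.06] w 29.7
shift [ 1.9 -0.4  0.4] roll -0.07
```

Request:
jog_arm(
  claw=[0,0,0],
  xyz=[
    [1,0,0],
    [1.6,0,0],
    [1.6,0,0],
  ],
  roll=[0,0,0],
)

```text
time: 9.25
position: [0.578, -0.2008, 0.0508]
tool_rot: [-0.027, 1.575, 0.026]
ft_force: [-0.3, -0.5, 1.4]
grip_width: 0.343
```

Run:
```python
from h import *
to(.578,-.201,.0495,2.03)
```

```text
t 9.25 pos [ 578.  -200.8   50.8] yaw 1.95 tilt [-0.005 -0.001 -1.   ] F [-0.3  -0.52  1.36] M [ 0.23  0.12 -0.01] w 29.8
shift [ 1.3 -0.2  0. ] roll -0.08
```

Request:
jog_arm(
  claw=[0,0,0],
  xyz=[
    [1,0,0],
    [1.9,0,0],
    [1.9,0,0],
  ],
  roll=[0,0,0],
)

```text
time: 9.55
position: [0.5781, -0.201, 0.0497]
tool_rot: [-0.027, 1.575, 0.026]
ft_force: [-1.8, -0.1, 5.6]
grip_width: 0.34
```

Run:
```python
from h import *
to(.578,-.201,.0495,2.03)
```

```text
t 9.55 pos [ 578.1 -201.    49.7] yaw 1.95 tilt [-0.004 -0.001 -1.   ] F [-1.84 -0.11  5.56] M [0.47 0.6  0.12] w 29.6
shift [ 0.2 -0.  -0.1] roll -0.08
```

Pressed with about 7.6 N (1.3 mm sink). The arm gives about 1 mm for each 9 N. Now the pass: flat first, then the ramp, correcting with the force reading after each call.

Request:
jog_arm(
  claw=[0,0,0,0,0],
  xyz=[
    [0.9,3,0],
    [0.9,8,0],
    [0.9,14,0],
    [0.9,20,0],
    [0.9,26,0],
  ],
  roll=[0,0,0,0,0],
)

```text
time: 10.05
position: [0.5768, -0.1755, 0.0497]
tool_rot: [-0.027, 1.575, 0.026]
ft_force: [-3.1, -0.7, 7.1]
grip_width: 0.342
```

Request:
jog_arm(
  claw=[0,0,0,0,0],
  xyz=[
    [0.9,5,-0.2],
    [0.9,10,-0.3],
    [0.9,14,-0.4],
    [0.9,18,-0.4],
    [0.9,22,-0.5],
  ],
  roll=[0,0,0,0,0],
)

```text
time: 10.55
position: [0.5755, -0.1545, 0.0498]
tool_rot: [-0.027, 1.575, 0.025]
ft_force: [-2.3, -1.5, 7.8]
grip_width: 0.339
```

Request:
jog_arm(
  claw=[0,0,0,0],
  xyz=[
    [0.9,4,-0.1],
    [0.7,8,-0.2],
    [0.3,12,-0.3],
    [-0.1,16,-0.3],
  ],
  roll=[0,0,0,0],
)

```text
time: 10.95
position: [0.5746, -0.1399, 0.0512]
tool_rot: [-0.027, 1.574, 0.023]
ft_force: [-3.2, -1.7, 7.7]
grip_width: 0.338
```

Request:
jog_arm(
  claw=[0,0,0,0],
  xyz=[
    [0.6,5,-0.1],
    [0.1,9,-0.2],
    [-0.4,13,-0.3],
    [-0.9,17,-0.3],
  ],
  roll=[0,0,0,0],
)

```text
time: 11.35
position: [0.5737, -0.1241, 0.0531]
tool_rot: [-0.027, 1.574, 0.022]
ft_force: [-2.9, -1.4, 6.8]
grip_width: 0.336
```

Request:
jog_arm(
  claw=[0,0,0,0],
  xyz=[
    [0.5,5,-0.1],
    [0.1,9,-0.2],
    [-0.3,13,-0.3],
    [-0.5,17,-0.3],
  ],
  roll=[0,0,0,0],
)

```text
time: 11.75
position: [0.5728, -0.1083, 0.0545]
tool_rot: [-0.027, 1.574, 0.02]
ft_force: [-2.8, -0.9, 7.5]
grip_width: 0.34
```

Request:
jog_arm(
  claw=[0,0,0,0,0],
  xyz=[
    [0.8,5,-0.1],
    [0.7,9,-0.2],
    [0.7,13,-0.3],
    [0.7,17,-0.3],
    [0.7,21,-0.4],
  ],
  roll=[0,0,0,0,0],
)

```text
time: 12.25
position: [0.5717, -0.0879, 0.0546]
tool_rot: [-0.027, 1.574, 0.02]
ft_force: [-2.8, -0.1, 7.3]
grip_width: 0.336
```

Request:
jog_arm(
  claw=[0,0,0,0,0],
  xyz=[
    [0.9,5,-0.1],
    [0.9,9,-0.1],
    [0.9,13,-0.2],
    [0.9,17,-0.2],
    [0.9,21,-0.2],
  ],
  roll=[0,0,0,0,0],
)

```text
time: 12.75
position: [0.5707, -0.0675, 0.0546]
tool_rot: [-0.027, 1.574, 0.019]
ft_force: [-5.1, -1.0, 8.3]
grip_width: 0.339
```

Request:
jog_arm(
  claw=[0,0,0],
  xyz=[
    [0.8,5,-0.1],
    [0.8,9,-0.2],
    [0.9,13,-0.2],
  ],
  roll=[0,0,0],
)

```text
time: 13.05
position: [0.5701, -0.0547, 0.0544]
tool_rot: [-0.026, 1.574, 0.019]
ft_force: [-2.0, -0.1, 5.3]
grip_width: 0.339
```

Request:
jog_arm(
  claw=[0,0,0,0],
  xyz=[
    [1.3,5,-0.1],
    [1.7,9,-0.2],
    [2.1,13,-0.2],
    [2.5,16,-0.2],
  ],
  roll=[0,0,0,0],
)

```text
time: 13.45
position: [0.5693, -0.0384, 0.0525]
tool_rot: [-0.026, 1.575, 0.019]
ft_force: [-2.9, 0.6, 7.8]
grip_width: 0.337
```

Request:
jog_arm(
  claw=[0,0,0,0],
  xyz=[
    [1.4,5,-0.1],
    [1.9,9,-0.2],
    [2.3,13,-0.2],
    [2.7,16,-0.2],
  ],
  roll=[0,0,0,0],
)

```text
time: 13.85
position: [0.5686, -0.0221, 0.0507]
tool_rot: [-0.025, 1.575, 0.019]
ft_force: [-3.4, 1.2, 7.7]
grip_width: 0.342
```

Request:
jog_arm(
  claw=[0,0,0,0],
  xyz=[
    [1.4,5,-0.1],
    [1.8,9,-0.2],
    [2.1,13,-0.2],
    [2.2,17,-0.2],
  ],
  roll=[0,0,0,0],
)

```text
time: 14.25
position: [0.5679, -0.0055, 0.0494]
tool_rot: [-0.025, 1.575, 0.019]
ft_force: [-4.2, -0.0, 7.7]
grip_width: 0.334
```

Request:
jog_arm(
  claw=[0,0,0,0,0],
  xyz=[
    [0.9,5,-0.1],
    [0.9,10,-0.1],
    [0.9,15,-0.1],
    [0.9,20,-0.2],
    [0.9,24,-0.2],
  ],
  roll=[0,0,0,0,0],
)

```text
time: 14.75
position: [0.5669, 0.018, 0.0492]
tool_rot: [-0.025, 1.575, 0.018]
ft_force: [-3.8, -0.4, 8.5]
grip_width: 0.343
```

Run:
```python
from h import *
to(.568,.028,.05,2.03)
im,d=snap('side');save(im,'mid.png',5,(230,165,370,275))
```

```text
t 14.75 pos [566.9  18.   49.2] yaw 1.58 tilt [-0.005 -0.005 -1.   ] F [-3.79 -0.42  8.54] M [-0.68  0.91 -0.24] w 29.8
shift [-0.8  9.9  1.3] roll -0.45
```

View pics/mid.png

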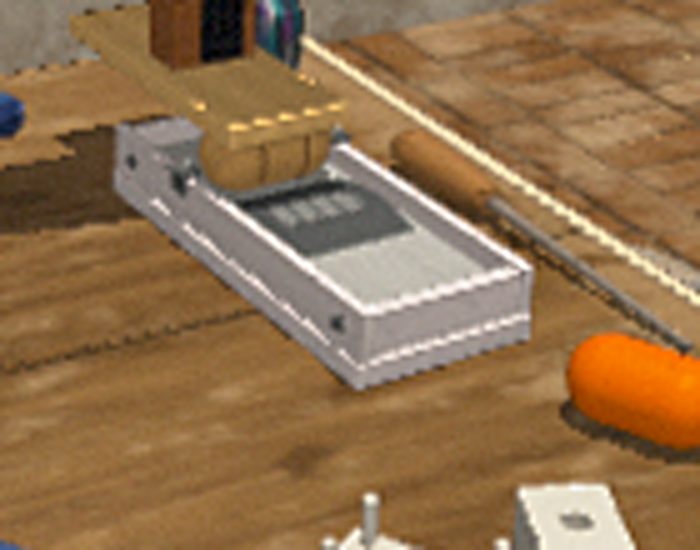

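The side crop shows the blank under the board, centred near (265,160), with the pointers at (180,178) and (340,135). I'll fit the cylinder in the depth picture relative to the pointers.

```bash
cat > fit.py <<'E'
from h import *
from scipy.optimize import least_squares
import sys
def run(name='side'):
    im,d=load(name);P=cloud(name,d)
    ax=np.array([-.0354,.9994]);ay=np.array([-.9994,-.0354]);F=np.array([.578,-.0782])
    q=P.reshape(-1,3);col=im.reshape(-1,3).astype(int)
    lx=(q[:,:2]-F)@ax;ly=(q[:,:2]-F)@ay;z=q[:,2]
    wood=(col[:,0]-col[:,2]>35)
    m=(abs(ly)<.022)&(lx>-.1)&(lx<.09)&(z>.036)&(z<.075)&wood
    m&=z<(.066 if name=='side' else .075)
    lxm=np.median(lx[m]);m&=abs(lx-lxm)<.03
    f=lambda p:np.hypot(lx[m]-p[0]-p[2]*ly[m],z[m]-p[1])-.02
    r=least_squares(f,[lxm+.01,.049,0],loss='soft_l1',f_scale=.001)
    print('n',m.sum(),'roller lx,z,tilt',r.x.round(4),'rms',np.sqrt(np.mean(r.fun**2)).round(4))
    for sg in(-1,1):
        k=(sg*ly>.039)&(sg*ly<.054)&(z>.0415)&(z<.05)&(lx>.03)&(lx<.08)&(col.max(1)<140)
        print('ptr',k.sum(),np.median(lx[k]).round(4) if k.any() else '',lx[k].min().round(4) if k.any() else '',lx[k].max().round(4) if k.any() else '', np.median(ly[k]).round(4) if k.any() else '')
        k&=z>.0435
        if k.any(): print('  rib',k.sum(),lx[k].mean().round(4),z[k].max().round(4))
run(sys.argv[1])
E
python3 fit.py side
python3 - <<'E'
from h import *
im,d=load('side');P=cloud('side',d)
for a,b in((180,165),(180,178),(185,190),(340,130),(340,140),(130,135),(355,300),(525,265)):
    u,v=230+a//5,165+b//5;print((u,v),P[v,u].round(4),im[v,u])
E
```

```text
n 110 roller lx,z,tilt [ 0.0413  0.0465 -0.0006] rms 0.0014
ptr 5 0.0448 0.0418 0.0461 -0.0438
  rib 1 0.0445 0.0446
ptr 10 0.0442 0.0368 0.049 0.0469
  rib 2 0.0443 0.0447
(266, 198) [ 0.5294 -0.033   0.0428] [119 117 111]
(266, 200) [ 0.5255 -0.0406  0.0412] [68 65 63]
(267, 203) [ 0.5286 -0.0404  0.032 ] [110 103  97]
(298, 191) [ 0.626  -0.0304  0.0424] [100  98  94]
(298, 193) [ 0.6231 -0.0355  0.0392] [149 140 136]
(256, 192) [0.5257 0.0178 0.0397] [141 132 130]
(301, 225) [ 0.538  -0.19    0.0397] [253 247 245]
(335, 218) [ 0.6283 -0.195   0.0388] [252 244 237]
```

Roller is at 41.3 by the side fit and 41.8 by travel. The ribs read about 45 in the side view and 47.6 in the top view, so about 5 mm more for the blank, or 10 mm of board.

Request:
jog_arm(
  claw=[0,0,0,0,0],
  xyz=[
    [0.9,4,-0.1],
    [0.9,8,-0.1],
    [0.8,10.5,-0.1],
    [0.8,10.5,-0.1],
    [0.8,10.5,-0.1],
  ],
  roll=[0,0,0,0,0],
)

```text
time: 15.3
position: [0.5665, 0.0291, 0.0493]
tool_rot: [-0.025, 1.576, 0.018]
ft_force: [-2.2, 1.2, 7.6]
grip_width: 0.34
```

```bash
python3 - <<'E'
from h import *
to(.568,.028,.05,2.03)
im,d=snap('side');save(im,'stop.png',12,(250,175,310,215))
E
python3 fit.py side
```

```text
t 15.3 pos [566.5  29.1  49.3] yaw 1.6 tilt [-0.005 -0.005 -1.   ] F [-2.21  1.18  7.64] M [-0.55  0.83 -0.21] w 29.6
shift [-0.7 -1.1  1.5] roll -0.43
n 122 roller lx,z,tilt [ 0.0463  0.0474 -0.0032] rms 0.0016
ptr 6 0.0438 0.0394 0.0461 -0.042
  rib 2 0.0461 0.0444
ptr 8 0.0449 0.0373 0.0478 0.0468
  rib 3 0.0466 0.0446
```

View pics/stop.png

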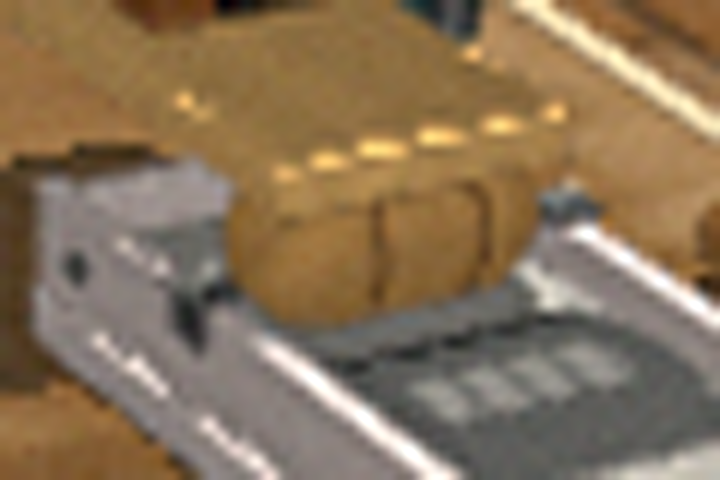

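The blank's axis is at 46.3 and the ribs at 46.4 (side) or 47.6 (top). That's well inside the tolerance, so I'll lift straight off, gently at first.

Request:
jog_arm(
  claw=[0,0,0,0,0],
  xyz=[
    [0.2,0,0],
    [-0.4,0,0],
    [-1,0,0],
    [-1.8,0,0],
    [-3,0,0],
  ],
  roll=[0,0,0,0,0],
)

```text
time: 15.85
position: [0.5663, 0.0292, 0.0518]
tool_rot: [-0.026, 1.576, 0.019]
ft_force: [0.2, 0.7, -2.1]
grip_width: 0.342
```

Request:
jog_arm(
  claw=[0,0,0,0,0],
  xyz=[
    [-3,0,0],
    [-10,0,0],
    [-25,0,0],
    [-40,0,0],
    [-40,0,0],
  ],
  roll=[0,0,0,0,0],
)

```text
time: 16.35
position: [0.569, 0.0295, 0.0951]
tool_rot: [-0.025, 1.57, 0.02]
ft_force: [0.6, 0.2, -1.8]
grip_width: 0.342
```

```bash
python3 - <<'E'
from h import *
to(.435,-.111,.092,.7)
snap('side')
E
python3 fit.py side
```

```text
t 16.35 pos [569.   29.5  95.1] yaw 1.61 tilt [ 0.    -0.003 -1.   ] F [ 0.56  0.18 -1.83] M [ 0.08 -0.03  0.06] w 29.8
shift [   3.5 -136.7 -137.9] roll 0.91
n 165 roller lx,z,tilt [ 0.0468  0.0485 -0.0243] rms 0.0014
ptr 6 0.0459 0.0398 0.0474 -0.0449
  rib 2 0.0468 0.0437
ptr 9 0.0453 0.0413 0.0509 0.0472
  rib 2 0.0448 0.0458
```

Request:
jog_arm(
  claw=[0,0,0,0,0],
  xyz=[
    [0,-30,-30],
    [0,-65,-65],
    [0,-100,-100],
    [0,-125,-125],
    [0,-137,-138],
  ],
  roll=[0.9,0.9,0.9,0.9,0.9],
)

```text
time: 16.9
position: [0.4312, -0.1137, 0.0939]
tool_rot: [-0.008, 1.573, 0.005]
ft_force: [0.4, 0.3, -1.7]
grip_width: 0.338
```

Run:
```python
from h import *
to(.432,-.111,-.0187,.7)
```

```text
t 16.9 pos [ 431.2 -113.7   93.9] yaw 0.49 tilt [-0.003 -0.002 -1.   ] F [ 0.36  0.31 -1.7 ] M [ 0.11  0.01 -0.  ] w 29.4
shift [112.6   2.9   1.2] roll -0.21
```

Request:
jog_arm(
  claw=[0,0,0,0,0],
  xyz=[
    [40,0,0],
    [75,0,0],
    [95,0,0],
    [106,0,0],
    [108,0,0],
  ],
  roll=[0,0,0,0,0],
)

```text
time: 17.4
position: [0.4298, -0.1139, -0.0151]
tool_rot: [-0.009, 1.576, 0.005]
ft_force: [-0.2, 0.3, -2.2]
grip_width: 0.338
```

Request:
jog_arm(
  claw=[0,0,0,0],
  xyz=[
    [2,0,0],
    [4,0,0],
    [4.6,0,0],
    [4.6,0,0],
  ],
  roll=[0,0,0,0],
)

```text
time: 17.8
position: [0.4307, -0.1139, -0.0187]
tool_rot: [-0.008, 1.574, 0.005]
ft_force: [-2.2, 0.3, 5.1]
grip_width: 0.341
```

Run:
```python
from h import *
to(.432,-.111,-.0187,.7)
```

```text
t 17.8 pos [ 430.7 -113.9  -18.7] yaw 0.48 tilt [-0.004 -0.002 -1.   ] F [-2.22  0.32  5.11] M [ 0.2  0.3 -0. ] w 29.7
shift [0.  2.9 1.3] roll -0.22
```

Board is down (7 N of contact). Opening and retreating.

Request:
jog_arm(
  claw=[87,87,87,87,87],
  xyz=[
    [0,0,0],
    [0,0,0],
    [0,0,0],
    [0,0,0],
    [0,0,0],
  ],
  roll=[0,0,0,0,0],
)

```text
time: 18.3
position: [0.4307, -0.1138, -0.0187]
tool_rot: [-0.008, 1.574, 0.005]
ft_force: [-0.2, -1.1, 0.1]
grip_width: 0.706
```

Request:
jog_arm(
  claw=[87,87,87,87,87],
  xyz=[
    [0,0,0],
    [0,0,0],
    [-10,0,0],
    [-50,0,0],
    [-80,0,0],
  ],
  roll=[0,0,0,0,0],
)

```text
time: 18.8
position: [0.431, -0.1145, 0.0631]
tool_rot: [-0.008, 1.574, 0.004]
ft_force: [1.6, 0.0, 0.4]
grip_width: 0.99
```

Request:
jog_arm(
  claw=[87,87,87,87,87],
  xyz=[
    [-50,40,5],
    [-80,90,10],
    [-80,140,15],
    [-80,190,20],
    [-80,220,20],
  ],
  roll=[0,0,0,0,0],
)

```text
time: 19.3
position: [0.4505, 0.1078, 0.1443]
tool_rot: [-0.006, 1.571, 0.004]
ft_force: [0.9, 0.1, -0.2]
grip_width: 1.001
```

Request:
jog_arm(
  claw=[87,87,87,87,87],
  xyz=[
    [0,40,0],
    [0,90,-20],
    [0,140,-40],
    [0,190,-60],
    [0,220,-80],
  ],
  roll=[0,0,0,0,0],
)

```text
time: 19.8
position: [0.3686, 0.3293, 0.145]
tool_rot: [-0.005, 1.569, 0.005]
ft_force: [0.5, -0.1, -0.6]
grip_width: 0.997
```

```bash
python3 - <<'E'
from h import *
to(.432,-.111,-.0187,.7)
snap('side'); im,d=snap('top');save(im,'end.png',1.4)
P=cloud('top',d)
m=(abs(P[...,0]-.431)<.02)&(abs(P[...,1]+.113)<.085)
for y in(-.19,-.15,-.113,-.07,-.03):
    k=m&(abs(P[...,1]-y)<.005);print(y,np.median(P[k][:,2]).round(4))
E
python3 fit.py side; python3 fit.py top
```

```text
t 19.8 pos [368.6 329.3 145. ] yaw 0.35 tilt [ 0.001 -0.    -1.   ] F [ 0.47 -0.07 -0.62] M [ 0.02 -0.05 -0.03] w 86.8
shift [ 164.  -440.6   60.4] roll -0.35
-0.19 0.0114
-0.15 0.0118
-0.113 0.9906
-0.07 0.0117
-0.03 0.0117
n 164 roller lx,z,tilt [0.0467 0.0487 0.0037] rms 0.0015
ptr 6 0.0454 0.0387 0.0484 -0.0448
  rib 1 0.0458 0.0445
ptr 8 0.0428 0.0394 0.0487 0.0474
  rib 2 0.0435 0.0443
n 512 roller lx,z,tilt [ 0.0481  0.0496 -0.0077] rms 0.0014
ptr 28 0.0499 0.0428 0.0558 -0.0457
  rib 12 0.0502 0.0471
ptr 33 0.0497 0.0407 0.0537 0.0459
  rib 10 0.049 0.0456
```

View pics/end.png

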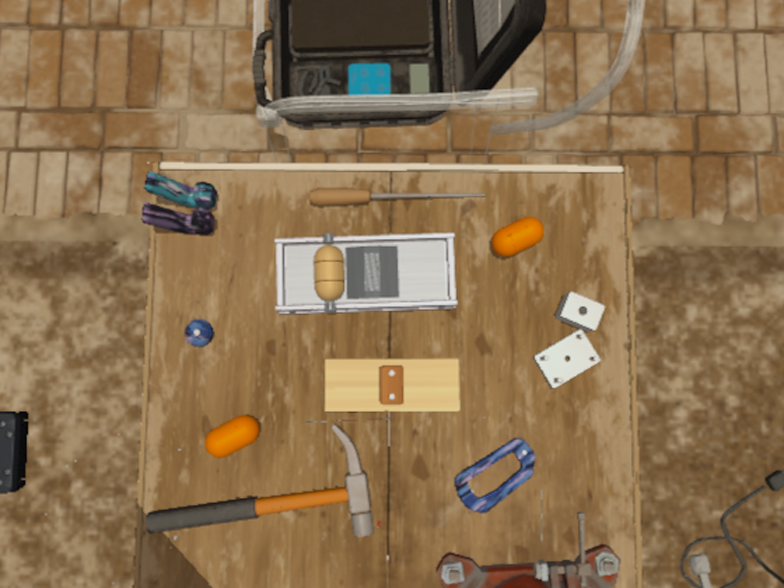

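The final top view shows the blank at (329,273), in line with the pointers at (328,238) and (330,307). The board lies flat at (392,385), clear of the fixture, and nothing else has moved. Handing in.

```bash
python3 -c "
from bench import order
print(order.close_job())"
```

```text
the job is handed in; nothing more can be done
None
```

I rolled the blank over the die in one pass under about 7–10 N and stopped it at the pointers. I then lifted the board off, laid it flat near where it started, and handed the job in at about 20 s on the robot's clock. Handing in gave no verdict.

**Last checks**
- **Blank:** its axis is within about 2 mm of the pointer ribs in the top view (48.1 mm against 49–50 mm) and within about 3 mm in the side view (46.7 mm against 43.5–45.8 mm). The limit is 7 mm. It lies across the bed to within 0.01 rad.
- **Board:** it lies flat, its upper face reading 11.4–11.8 mm along its length, and it is clear of the fixture. The gripper touches nothing.
- **Bystanders:** none had visibly moved in the final picture.
- **Bed sink:** I could not read it directly. From the wrist force (1 mm per 6 N) it stayed at roughly 1.2–1.7 mm at the checks through the pass.

**What failed or disagreed**
- **Missed first grasp:** the fingers closed just above the handle block without disturbing it. The reported TCP height was about 35 mm too low compared with the pictures. I measured that offset from the depth image and corrected for it.
- **Camera difference:** the side and top views disagree by about 1–3 mm on where the pointers are, so I stopped the blank between the two readings.

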